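Re-aim the swivel sensor head

ROBOT

A 7-joint arm with a two-finger parallel gripper is mounted at the origin on a cart in front of the work surface, level with it; the furniture and walls round the work are solid. World frame = base frame: x ahead of the robot, y to its left, z up, the work surface at z = 0. Lengths are in m, angles in rad, forces in N, time in s.
With the tool pointing down it reaches from about 0.4 to 0.875 m from the base axis. Payload 19.3 kg.
Tool frame: the origin (TCP) lies on the centre line of the jaws, within the pads' length; the fingertips stand 8 mm ahead of it and the grasp point (between the pads) lies 11 mm behind it; z points along the fingers, y is the line along which they close (so a half turn about z gives the same grasp; the last joint's range is limited). The gripper opens to 85 mm and grips with 20 to 120 N. Pads are 22 mm wide; open, the fingers measure 114 mm over their backs; the gripper's body (76 mm by 85 mm) begins 54 mm behind the grasp point. The pads swing forward as they close: fully open they stand 13 mm farther back than shut.
Start: joints at [-1.359, 0.521, -0.036, 1.599, 0.021, 1.021, -0.113], TCP at [0.174, 0.6, 0.239] pointing down, gripper open.
Joint ranges: [-2.91, 2.91], [-0.3, 2.13], [-1.5, 1.42], [0.17, 2.43], [-1.26, 4.41], [0.16, 1.93], [-2.52, 2.52]. Speed limits (rad/s): [1.89, 1.89, 2.39, 2.39, 3.01, 3.01, 3.01].

INTERFACE

Orientations are given as [roll, pitch, yaw] about the fixed x, y, z axes, in that order (R = Rz(yaw) Ry(pitch) Rx(roll)).
In Python, from workcell import status, grab_frame, camera_params, bot, search_frame, silhouettes gives the robot as it stands.
- The arm moves only by the shell command python3 -m creep 'ROWS' [FORCE]. ROWS is JSON, a list of rows, each a list of 5 numbers: the shift along the tool's x, y, z in units of 60 mm (1.0 is 60 mm), then the turn about the tool's z in units of 8 degrees (1.0 is 8 degrees), then the opening, from 0 (shut) to 1 (fully open). In form: [[x, y, z, twist, hand], ...]. A call has 1 to 5 rows; each row is the pose to reach, as a shift and turn from the pose commanded when the call began, along the tool's axes at that moment; what a row does not reach only later rows make up. A row lasts 1/8 s, in which the tool goes at most 62.5 mm and 10.7 degrees, less where a joint would pass 70% of its speed; a pose out of reach is approached as far as the arm can. A call with a gripper value outside its range is refused whole. The fingers move at their own pace and stop on an object; FORCE is the grip in N (left out, the last holds). Time passes only in rows, so rows that repeat a pose let the fingers close. It gives the time, the measured TCP pose, the force, the opening and the grip force at its end, in the units of the state.
- status.observe(): the state, without advancing time (a new reading comes with each control period).
- grab_frame(name): name is "side" or "top" or "wrist"; returns the picture (420x560x3 uint8, blue, green, red); there is no depth.
- camera_params(name): a dict with "K" (3x3 intrinsics, pixels), "rvec" (rotation vector, rad) and "tvec" (3), from world to camera coordinates, as OpenCV has them; the wrist camera has in their place "tool_from_camera" (4x4, takes a point from camera to tool coordinates, whose origin is the TCP and whose axes are the flange's). Camera axes: x right, y down, z forward; pixel columns grow to the right and rows downward; lengths in m; the calibration is good to about 2 mm. A picture is of the moment at which its call begins: read the wrist's pose just before it. camera_params takes no time and is no camera call.
- bot.job_done(): hands the job in; it is judged then, once.
Trained networks look in the newest picture that a camera, given by its name, has taken for a name from the list of things; names that differ only in an ending like _2 or _b are one class to them, and where a whole thing is asked for, a point or a joint stands for the part that bears it (a point fixed in the world has none). Each returns a list of dicts, best first, with "p" (0 to 1); they miss things now and then, are a little off and sometimes report something else, mostly with a low value. They report only what shows in the picture. A call takes as long as a camera call.
- search_frame(camera, name): "extent" ([left, top, right, bottom] as shares, 0 to 1, of the picture: columns of its width, rows of its height, round what is visible of it).
- silhouettes(camera, name): "mask" (420x560 bool, what is visible of it) and "extent" ([left, top, right, bottom] as shares, 0 to 1, of the picture: columns of its width, rows of its height, round what is visible of it).
The state is a dict: "clock": time; "qpos": joint angles; "qd": joint speeds; "joint_efforts": joint torques, N m; "position": TCP position; "tool_rot": TCP orientation; "force": force on the tool from outside, world axes, zero at the start; "moment": the same for the moment, N m; "grip_width": finger opening in m; "finger_force": force on a finger pad.
Only numpy, scipy, OpenCV 4.12 (cv2) and the standard library are available. Lean on these libraries where they do the work, as an engineer would, in place of code of your own. Each camera call takes 0.05 s, during which the arm holds its last target. There are 200 camera calls.

TASK

The trim-inspection sensor head must be re-aimed for the next lot: push the red-balled clamp lever counter-clockwise until the clamp is loose, then push the white head round on its base until its yellow pointer stands at the red tab (not the blue one). Then push the lever back clockwise until the clamp is firmly tight again, with the pointer still at the red tab; do not force the head while it is clamped, and leave the other things on the table alone.

Things in the scene. Friction and masses are not known exactly. Their poses are not given: they have to be found in the camera images.
- stand: Heavy round dark steel foot, 270 mm across and 22 mm high, fixed on the belt. Origin on the vertical swivel axis at belt level. Its rim carries a white ring with black angle ticks (every 5 degrees). Its place and yaw vary.
- head: Sensor head turning about the stand's vertical axis; origin on that axis at belt level, z up. Its white box housing, 96 mm wide (too wide to grasp), spans x -30..140, y -48..48, z 59..105 mm of this frame, lens end at +x. Beneath are a steel flange (radius 70 mm, top 36 mm high) and a neck of 36 mm radius. It turns within 0.9 rad either way of the stand's x axis.
- pointer_tip (a point): Tip of the yellow pointer (a tapering plate 4 mm thick), 110 mm from the swivel axis on the head's -x side, 32 mm high.
- housing_end (a point): Middle of the lens end of the housing, 140 mm from the swivel axis, 82 mm high. Clamped, the head must not be forced (over 40 N from the robot). Unclamped it turns stiffly, 2 to 4 N at the housing's side near this end, and stays where it is left. It always has to turn counter-clockwise (from above), 0.4 to 1.2 rad: push the housing's -y side (head frame) near this end.
- red_tab: Red tab fixed on the rim of the stand: 12 x 7 mm, top 38 mm high. The body's origin is on the swivel axis at belt level, the tab lies 119 to 131 mm out along its -x axis. It does not move; its angle on the rim varies.
- red_tab_mark (a point): The point that the pointer tip must reach: 110 mm from the swivel axis in the direction of the red tab, 32 mm high.
- blue_tab: Blue tab of the same shape, further counter-clockwise on the rim: a setting for another job, to be ignored.
- lever_axis (a point): Top centre of the clamp lever's black hub (28 mm across), 80 mm high: the lever turns about the vertical through it, 95 mm from the swivel axis on the stand's -y side. Seen from above counter-clockwise loosens. Travel 2.5 rad; at the loose stop the lever points about along the stand's -y, away from the swivel axis, and the clamp is surely off.
- lever_ball (a point): Centre of the lever's red ball (26 mm across, 91 mm high), 85 mm out from its axis; a 10 mm round black arm slopes down to the hub. It stays where left. Free, it takes 3.5 N at the ball (6 N for a moment as it starts off). Tightening, the push rises smoothly past the bite: steady 6 N is just enough, 8 to 12 N is firmly tight; it may then spring back a little when let go: no harm.
- clamp_shoe: Blue clamp shoe, 24 x 68 x 12 mm, which the lever screws down on the head's flange. Origin on the lever's axis near belt level. Tight: over 50 N on the flange; it starts tight. Where it bites varies, also with the head's angle (the flange is not level: with the head turned, the lever must go up to 0.8 rad further clockwise than it began), so go by feel.
- caliper: Bystander: digital caliper lying right of the stand.
- plug_gauge: Bystander: plug gauge with black knurled middle, left of the stand.
- stamp: Bystander: wooden hand stamp, standing at the back.
- ink: Bystander: blue ink pad, at the back.
- box_pads: Bystander: small carton standing on the left.
- marker_blue: Bystander: blue felt marker, at the front right.

How it is judged:
On the way, in this order (a step that is already met when the one before it is completed fails the run):
1. the clamp is loosened (the shoe no longer presses on the flange) while the pointer is still within 8 mm of where it began (contact force between clamp_shoe and head below 1 N and distance of pointer_tip from where it was at the start of the episode below 0.008 m), for 0.2 s.
2. the pointer tip is brought within 4 mm of the red tab's mark while the clamp is loose (horizontal distance between pointer_tip and red_tab_mark below 0.004 m and contact force between clamp_shoe and head below 1 N), for 0.2 s.
At the end, for the whole second after the job is handed in: The pointer tip is within 4 mm of the red tab's mark, the clamp shoe presses on the head's flange with more than 50 N, and the head is at rest (horizontal distance between pointer_tip and red_tab_mark below 0.004 m and contact force between clamp_shoe and head above 50 N and angular speed of head below 0.02 rad/s); the robot touches nothing.
It fails at once if the head is forced: the robot presses on it with more than 40 N (contact force between any of the fingers, the arm and head above 40 N).
It fails at once if a bystander is moved more than 30 mm (distance of any of caliper, plug_gauge, stamp, ink, box_pads, marker_blue from where it was at the start of the episode above 0.03 m).
It also fails if it takes over 64 s, if anything falls off the work surface, if the arm or the gripper's body presses on something with over 40 N, if the wrist force passes 120 N, or if a joint passes its speed limit or range.

## Working session

There is one attempt and no reset: what is moved stays moved. The work goes in short steps, Python scripts to look and compute and a shell command to move; the robot and the scene stay as the last step left them, time stands still between calls to the robot, and variables do not carry over. Pictures are saved under pics/ and viewed, at most 13 in all, crops included, and the job is handed in when it is done.

```bash
ls; mkdir -p pics
python3 - <<'E'
from workcell import status, grab_frame, camera_params
import cv2
s=status.observe(); print(s)
for c in("top","side"):
    cv2.imwrite(f"pics/{c}0.png",grab_frame(c)); print(c,camera_params(c))
E
```

```text
pics
{'clock': 0.0, 'qpos': array([-1.35918803,  0.52204387, -0.03634244,  1.60000319,  0.02115547,
        1.02113016, -0.11276654]), 'qd': array([-0.00048415, -0.00316382, -0.00054575, -0.0002873 , -0.00023455,
       -0.00102767, -0.00169044]), 'joint_efforts': array([-5.37048836e-04, -9.27096319e+01,  1.97959967e+00, -3.69957340e+01,
        1.79781258e-02,  7.84316508e-03,  2.26314839e-06]), 'position': array([0.17372911, 0.60001237, 0.23870868]), 'tool_rot': array([-3.14039147e+00,  4.17846052e-05,  2.85979753e+00]), 'force': array([-0.35412466,  0.13611465, -0.51155272]), 'moment': array([-0.03246104,  0.02135136,  0.00698859]), 'finger_force': 0.0, 'grip_width': 0.08536977606235065}
top {'K': array([[417.18859366,   0.        , 282.66858227],
       [  0.        , 417.18859366, 206.53219746],
       [  0.        ,   0.        ,   1.        ]]), 'rvec': array([ 2.12617174, -2.1673582 ,  0.18830482]), 'tvec': array([-0.01012812,  0.55830777,  1.40885633])}
side {'K': array([[500.729193  ,   0.        , 282.07450588],
       [  0.        , 500.729193  , 209.36275713],
       [  0.        ,   0.        ,   1.        ]]), 'rvec': array([ 2.21147052, -0.11482657,  0.05883148]), 'tvec': array([-0.57321577,  0.09843243,  1.32054166])}
```

View pics/top0.png

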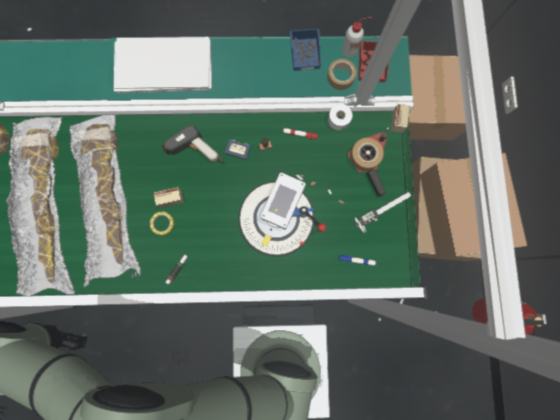

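View pics/side0.png

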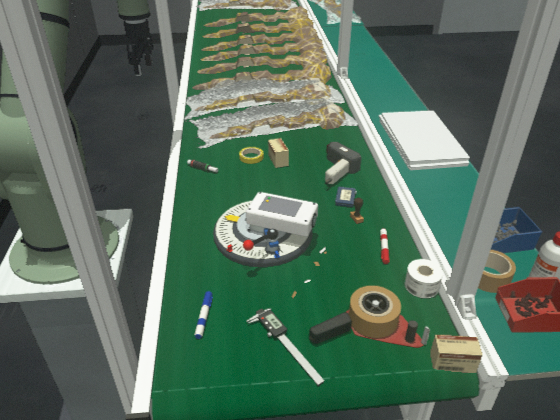

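```bash
cat > h.py <<'E'
import numpy as np, cv2
from workcell import status, grab_frame, camera_params, search_frame, silhouettes
def cam(c):
    p=camera_params(c); R=cv2.Rodrigues(p["rvec"])[0]; return p["K"],R,p["tvec"]
def ray(c,u,v,z):
    K,R,t=cam(c); d=R.T@np.linalg.solve(K,[u,v,1]); o=-R.T@t
    return (o+d*(z-o[2])/d[2])
def proj(c,P):
    p=camera_params(c); return cv2.projectPoints(np.float64(P).reshape(-1,1,3),p["rvec"],p["tvec"],p["K"],None)[0][:,0]
def tri(a,b):  # pixels in top, side
    A=[]
    for c,(u,v) in(("top",a),("side",b)):
        K,R,t=cam(c); P=K@np.c_[R,t]; A+= [u*P[2]-P[0],v*P[2]-P[1]]
    x=np.linalg.svd(A)[2][-1]; return x[:3]/x[3]
E
python3 - <<'E'
from h import *
T=cv2.imread("pics/top0.png");S=cv2.imread("pics/side0.png")
a=cv2.resize(T[165:270,225:345],None,fx=5,fy=5,interpolation=cv2.INTER_CUBIC)
cv2.imwrite("pics/tc.png",a)
b=cv2.resize(S[180:270,200:330],None,fx=6,fy=6,interpolation=cv2.INTER_CUBIC)
cv2.imwrite("pics/sc.png",b)
for n in("stand","head","lever_ball","lever_axis","red_tab","blue_tab","pointer_tip","clamp_shoe"):
    for c in("top","side"):
        try:
            r=silhouettes(c,n)
            for q in r[:2]:
                m=q["mask"]; ys,xs=np.nonzero(m); print(n,c,round(q["p"],2),len(xs),xs.mean().round(1),ys.mean().round(1),(np.array(q["extent"])*[560,420,560,420]).round(1))
        except Exception as e: print(n,c,e)
E
```

```text
stand top 0.81 4512 275.3 216.8 [236.5 171.2 312.8 253. ]
stand side 0.9 5284 266.1 228.9 [216.9 194.8 318.6 271.8]
head top 0.9 2015 279.6 207.9 [258.2 176.6 305.  246.9]
head top 0.29 463 168.0 197.1 [152.8 188.9 184.4 208.2]
head side 0.7 2911 275.3 216.7 [228.3 194.8 317.7 241.3]
lever_ball top 0.56 123 310.6 216.9 [299.9 204.7 326.8 229.7]
lever_ball top 0.39 85 264.4 144.1 [258.2 138.7 275.2 147.1]
lever_ball side 0.66 250 259.8 239.5 [244.4 231.2 278.2 250.6]
lever_axis top 0.67 175 312.7 218.9 [297.3 204.  327.4 232.2]
lever_axis side 0.51 222 259.2 239.7 [243.3 228.5 277.9 250.7]
lever_axis side 0.49 509 278.3 152.6 [269.1 135.  287.6 169. ]
red_tab side 0.19 2663 275.9 216.4 [227.4 194.1 318.7 239.3]
pointer_tip top 0.93 2049 279.6 207.9 [258.8 173.6 304.  249.9]
pointer_tip side 0.93 2924 276.0 216.4 [228.1 193.8 319.  241.9]
clamp_shoe top 0.55 52 296.3 211.8 [294.1 209.2 300.5 213.5]
clamp_shoe side 0.41 49 272.4 241.4 [265.6 229.  281.9 246.9]
```

View pics/tc.png

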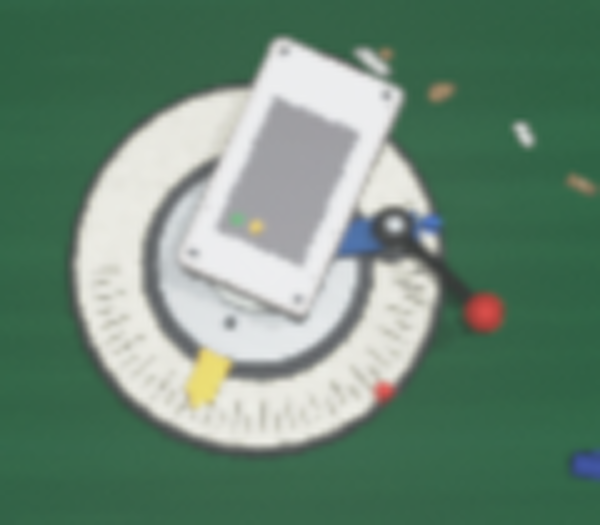

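View pics/sc.png

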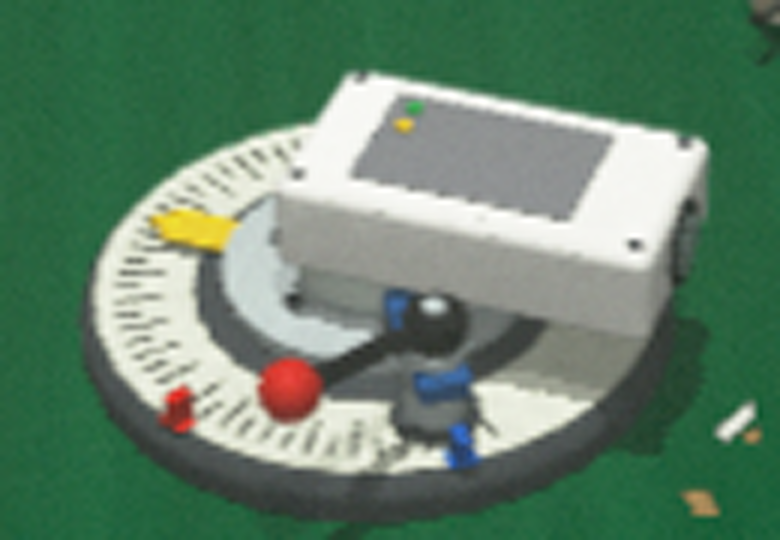

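```bash
cat > fit.py <<'E'
from h import *
from scipy.optimize import least_squares
tp=lambda x,y:(225+(x+.5)/5-.5,165+(y+.5)/5-.5)
sp=lambda x,y:(200+(x+.5)/6-.5,180+(y+.5)/6-.5)
def model(p):
    cx,cy,th,rt,la,be=p[:6]   # head yaw, tab dir angle, stand yaw, lever angle
    def pol(r,a,z,o=(cx,cy)): return [o[0]+r*np.cos(a),o[1]+r*np.sin(a),z]
    def hd(x,y,z): return [cx+x*np.cos(th)-y*np.sin(th),cy+x*np.sin(th)+y*np.cos(th),z]
    ax=pol(.095,la-np.pi/2,.080); ball=pol(.085,be,.091,ax)
    return dict(pt=pol(.110,th+np.pi,.032),c1=hd(.14,.048,.105),c2=hd(.14,-.048,.105),c3=hd(-.03,-.048,.105),c4=hd(-.03,.048,.105),
      red=pol(.125,rt,.038),ax=ax,ball=ball,mark=pol(.110,rt,.032))
if __name__=="__main__":
    top=dict(pt=tp(200,410),c1=tp(280,38),c2=tp(404,92),c3=tp(305,320),c4=tp(179,264),red=tp(384,391),ax=tp(395,226),ball=tp(484,312))
    side=dict(pt=sp(150,221),red=sp(180,394),ax=sp(435,303),ball=sp(291,389),c4=sp(350,72),c3=sp(280,193),c1=sp(709,146),c2=sp(655,268))
    def res(p):
        m=model(p); r=[]
        for i,(c,d) in enumerate((("top",top),("side",side))):
            off=p[6+2*i:8+2*i]
            r+=list((proj(c,[m[k] for k in d])+off-np.array(list(d.values()))).ravel()); r+=list(off*1.0)
        return np.array(r)
    s=least_squares(res,[.55,0,0,np.pi+.5,0,-2.5]+[0]*4,loss="soft_l1"); p=s.x
    print(p.round(4)); print(s.fun.reshape(-1,2).round(1).tolist()); m=model(p)
    for k in("ax","ball","mark","pt","c2"): print(k,np.round(m[k],4))
    np.save("fit.npy",p)
E
python3 fit.py
```

```text
[ 5.2280e-01  1.6000e-03 -4.2820e-01  3.8982e+00  2.0870e-01 -2.4166e+00
  9.6700e-02  5.3120e-01  2.9690e-01  3.4520e-01]
[[-0.8, -0.0], [-0.6, -0.7], [0.7, -0.4], [0.6, 0.1], [-0.7, -0.1], [0.4, 0.3], [0.2, -0.3], [-0.1, 0.5], [0.1, 0.5], [0.4, 0.1], [-0.5, 0.7], [0.6, 1.9], [-0.0, 0.8], [-0.2, -1.1], [-2.0, -1.0], [1.0, -1.6], [-0.3, -0.2], [0.3, 0.3]]
ax [ 0.5425 -0.0913  0.08  ]
ball [ 0.4789 -0.1477  0.091 ]
mark [ 0.4429 -0.0739  0.032 ]
pt [0.4228 0.0473 0.032 ]
c2 [ 0.6303 -0.1002  0.105 ]
```

```bash
cat > go.py <<'E'
import sys; from h import *
from scipy.spatial.transform import Rotation as Ro
s=status.observe(); R=Ro.from_euler("xyz",s["tool_rot"]); yaw=s["tool_rot"][2]
print("pos",s["position"].round(4),"yaw",round(yaw,3),"t",s["clock"],"q",s["qpos"].round(2),"F",s["force"].round(1))
for a in sys.argv[1:]:
    x,y,z,w=map(float,a.split(","))
    d=R.inv().apply(np.array([x,y,z])-s["position"])/.06
    dy=(w-yaw+np.pi)%(2*np.pi)-np.pi
    print(a,"->",d.round(3),round(-np.degrees(dy)/8,2))
E
python3 go.py 0.46,0.35,0.239,1.8 0.449,-0.114,0.24,0.725
```

```text
pos [0.1738 0.6003 0.2393] yaw 2.86 t 0.9 q [-1.36  0.52 -0.04  1.6   0.02  1.02 -0.11] F [-0.3  0.3  0.8]
0.46,0.35,0.239,1.8 -> [-5.742e+00 -2.681e+00  5.000e-03] 7.59
0.449,-0.114,0.24,0.725 -> [ -7.717 -10.16   -0.012] 15.29
```

```bash
python3 -m creep '[[-1,-0.5,0,1,0],[-2,-0.95,0,2,0],[-3,-1.4,0,3,0],[-4,-1.87,0,4,0],[-5.74,-2.68,0,6,0]]'; python3 -m creep '[[-0.8,-0.4,0,1,0],[-1.2,-0.6,0,1.5,0],[-1.2,-0.6,0,1.5,0]]';python3 go.py 0.449,-0.114,0.24,0.725
```

```text
clock: 1.52
position: [0.4104, 0.3931, 0.2396]
tool_rot: [3.141, -0.0, 2.108]
force: [-0.2, 1.2, 1.5]
grip_width: 0.0002
finger_force: 0.0
clock: 1.9
position: [0.4158, 0.3126, 0.2397]
tool_rot: [3.141, 0.0, 1.901]
force: [-0.3, 0.6, 0.7]
grip_width: -0.0001
finger_force: 0.0
pos [0.4158 0.3126 0.2397] yaw 1.901 t 1.9 q [-0.96  0.36  0.26  1.88 -0.12  0.91 -0.31] F [-0.3  0.6  0.7]
0.449,-0.114,0.24,0.725 -> [-6.905e+00 -1.783e+00 -5.000e-03] 8.42
```

```bash
python3 -m creep '[[-1,-0.26,0,1.2,0],[-2,-0.52,0,2.4,0],[-3,-0.78,0,3.6,0],[-4,-1.03,0,4.8,0],[-5,-1.29,0,6,0]]'; python3 -m creep '[[-0.1,-0.05,0,0.5,0],[-0.1,-0.05,0,0.5,0]]';python3 go.py 0.449,-0.114,0.24,0.725  0.449,-0.114,0.083,0.725
```

```text
clock: 2.52
position: [0.4409, 0.0045, 0.2396]
tool_rot: [3.141, -0.001, 1.064]
force: [1.8, 0.2, -0.1]
grip_width: 0.0
finger_force: 0.0
clock: 2.78
position: [0.4351, 0.0021, 0.2394]
tool_rot: [3.141, -0.0, 0.998]
force: [-0.6, 1.5, -0.2]
grip_width: 0.0006
finger_force: 0.0
pos [0.4351 0.0021 0.2394] yaw 0.998 t 2.775 q [-0.63  0.25  0.59  2.09 -0.18  0.84 -0.51] F [-0.6  1.5 -0.2]
0.449,-0.114,0.24,0.725 -> [-1.5    1.243 -0.01 ] 1.95
0.449,-0.114,0.083,0.725 -> [-1.501  1.242  2.607] 1.95
```

```bash
python3 -m creep '[[-0.75,0.62,0,1,0],[-1.5,1.24,0,1.95,0],[-1.5,1.24,1,1.95,0],[-1.5,1.24,2,1.95,0],[-1.5,1.24,2.6,1.95,0]]'; python3 -m creep '[[0,0,0,0,0]]';python3 - <<'E'
from h import *
cv2.imwrite("pics/w1.png",grab_frame("wrist"))
a=grab_frame("side")[180:270,200:330]; cv2.imwrite("pics/s1.png",cv2.resize(a,None,fx=6,fy=6))
E
python3 go.py 0.449,-0.114,0.083,0.725
```

```text
clock: 3.4
position: [0.4483, -0.1128, 0.0806]
tool_rot: [-3.14, 0.001, 0.729]
force: [1.1, -0.2, -0.5]
grip_width: -0.0001
finger_force: 0.0
clock: 3.52
position: [0.4479, -0.1132, 0.0816]
tool_rot: [-3.138, 0.002, 0.728]
force: [0.4, -0.9, 1.2]
grip_width: -0.0001
finger_force: 0.0
pos [ 0.4493 -0.1138  0.0842] yaw 0.727 t 3.625 q [-0.22  0.58  0.46  2.15 -0.52  0.51 -0.21] F [ 0.1 -0.2  0.9]
0.449,-0.114,0.083,0.725 -> [-0.005 -0.001  0.019] 0.01
```

View pics/s1.png

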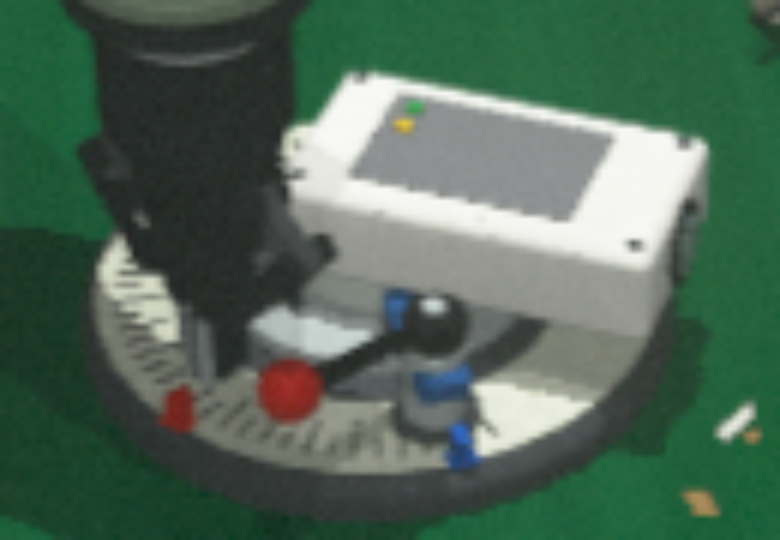

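```bash
cat > arc.py <<'E'
# arc.py off a1 a2 ... : rows to put finger centre at lever angle a with tangential offset off
import sys; from h import *; from fit import model
from scipy.spatial.transform import Rotation as Ro
s=status.observe(); R=Ro.from_euler("xyz",s["tool_rot"]); yaw=s["tool_rot"][2]; ax=np.array(model(np.load("fit.npy"))["ax"])
p=s["position"]; r=p[:2]-ax[:2]; print("pos",p.round(4),"r",np.hypot(*r).round(4),"ang",np.arctan2(r[1],r[0]).round(3),"F",s["force"].round(1),"t",s["clock"],"q7",s["qpos"][6].round(2))
off=float(sys.argv[1])
for a in map(float,sys.argv[2:]):
    P=ax+np.array([.085*np.cos(a)-off*np.sin(a),.085*np.sin(a)+off*np.cos(a),0]); P[2]=.083
    d=R.inv().apply(P-p)/.06; dy=(a+np.pi-yaw+np.pi)%(2*np.pi)-np.pi
    print(a,d.round(2).tolist(),round(-np.degrees(dy)/8,2))
E
python3 arc.py -0.0275 -2.42 -2.30 -2.18 -2.06 -1.94 -1.82 -1.7 -1.58 -1.46 -1.38
```

```text
pos [ 0.4493 -0.1138  0.0842] r 0.0959 ang -2.905 F [ 0.1 -0.2  0.9] t 3.625 q7 -0.21
-2.42 [-0.0, 0.29, 0.02] 0.04
-2.3 [-0.05, 0.46, 0.02] -0.82
-2.18 [-0.07, 0.64, 0.02] -1.68
-2.06 [-0.08, 0.81, 0.02] -2.54
-1.94 [-0.06, 0.99, 0.02] -3.4
-1.82 [-0.02, 1.17, 0.02] -4.26
-1.7 [0.04, 1.33, 0.02] -5.12
-1.58 [0.12, 1.49, 0.02] -5.98
-1.46 [0.22, 1.64, 0.02] -6.84
-1.38 [0.29, 1.74, 0.02] -7.41
```

```bash
python3 -m creep '[[0,0.29,0.02,0,0],[-0.05,0.46,0.02,-0.8,0],[-0.07,0.64,0.02,-1.7,0],[-0.08,0.81,0.02,-2.5,0],[-0.06,0.99,0.02,-3.4,0]]'; python3 arc.py -0.0275 -1.94 -1.82 -1.7 -1.58 -1.46 -1.38
```

```text
clock: 4.25
position: [0.4863, -0.1616, 0.0834]
tool_rot: [3.14, -0.0, 1.204]
force: [-2.9, 3.4, 0.0]
grip_width: 0.0001
finger_force: 1.9
pos [ 0.4863 -0.1616  0.0834] r 0.09 ang -2.245 F [-2.9  3.4  0. ] t 4.25 q7 0.18
-1.94 [0.01, -0.01, 0.01] 0.02
-1.82 [-0.03, 0.17, 0.01] -0.84
-1.7 [-0.06, 0.34, 0.01] -1.7
-1.58 [-0.06, 0.52, 0.01] -2.56
-1.46 [-0.04, 0.7, 0.01] -3.42
-1.38 [-0.01, 0.82, 0.01] -3.99
```

```bash
python3 -m creep '[[-0.03,0.17,0.01,-0.84,0],[-0.06,0.34,0.01,-1.7,0],[-0.06,0.52,0.01,-2.56,0],[-0.04,0.7,0.01,-3.4,0]]'; python3 -m creep '[[0.02,0.1,0,-0.5,0]]'; python3 arc.py -0.0275 -1.38 -1.36 -1.3
```

```text
clock: 4.75
position: [0.5243, -0.1794, 0.0828]
tool_rot: [3.141, 0.001, 1.678]
force: [-4.9, 2.2, -0.3]
grip_width: -0.0002
finger_force: 1.9
clock: 4.88
position: [0.5303, -0.1786, 0.0829]
tool_rot: [3.141, 0.002, 1.746]
force: [-3.7, -3.9, 0.3]
grip_width: -0.0003
finger_force: 2.2
pos [ 0.5303 -0.1786  0.0829] r 0.0881 ang -1.711 F [-3.7 -3.9  0.3] t 4.875 q7 0.57
-1.38 [-0.03, 0.02, -0.0] -0.11
-1.36 [-0.04, 0.05, -0.0] -0.25
-1.3 [-0.06, 0.13, -0.0] -0.68
```

```bash
python3 -m creep '[[-0.03,0.04,0,-0.2,0],[-0.04,0.08,0,-0.4,0]]'; python3 -m creep '[[-0.03,0.05,0,-0.3,0],[-0.03,0.05,0,-0.3,0]]'; python3 arc.py -0.0275 -1.36 -1.3
```

```text
clock: 5.12
position: [0.5348, -0.1791, 0.0823]
tool_rot: [3.141, 0.001, 1.8]
force: [-3.4, -1.6, 2.1]
grip_width: -0.0
finger_force: 2.0
clock: 5.38
position: [0.5382, -0.1796, 0.0817]
tool_rot: [3.141, 0.0, 1.842]
force: [-0.0, -0.3, 0.0]
grip_width: -0.0003
finger_force: 0.4
pos [ 0.5382 -0.1796  0.0817] r 0.0883 ang -1.62 F [-0.  -0.3  0. ] t 5.375 q7 0.64
-1.36 [0.01, -0.08, -0.02] 0.43
-1.3 [-0.02, 0.01, -0.02] 0.0
```

```bash
python3 -m creep '[[0,-0.5,0,0,0],[0,-0.5,-1,0,0],[0,-0.8,-2,0,0],[0,-1.8,-2,0,0],[0,-1.8,-2,0,0]]'
python3 - <<'E'
from h import *
T=grab_frame("top");S=grab_frame("side")
a=cv2.resize(T[165:270,225:345],None,fx=3.2,fy=3.2,interpolation=cv2.INTER_CUBIC);b=cv2.resize(S[180:270,200:330],(400,277),interpolation=cv2.INTER_CUBIC)
o=np.zeros((336,784,3),np.uint8);o[:,:384]=a;o[:277,384:]=b;cv2.imwrite("pics/c2.png",o)
E
python3 go.py
```

```text
clock: 6.0
position: [0.4309, -0.2094, 0.2024]
tool_rot: [3.141, 0.0, 1.838]
force: [1.3, 0.2, 0.2]
grip_width: 0.0001
finger_force: 0.0
pos [ 0.4341 -0.2084  0.202 ] yaw 1.841 t 6.1 q [ 0.15  0.35  0.22  2.02 -0.11  0.78  0.71] F [-0.7 -1.1  0.9]
```

View pics/c2.png

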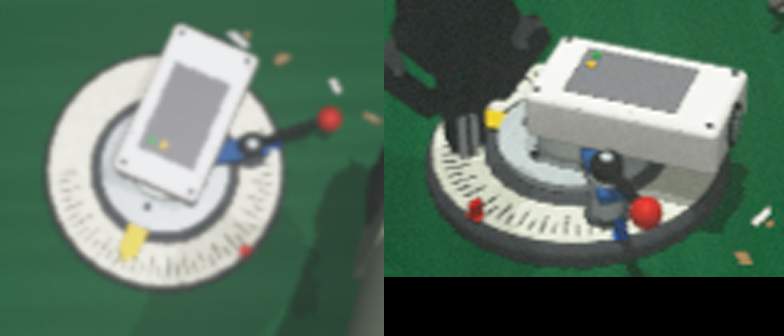

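```bash
cat > hd.py <<'E'
# hd.py x y z th... : rows to put TCP at head-frame (x,y) with head yaw th, tool x along head +y
import sys; from h import *
from scipy.spatial.transform import Rotation as Ro
s=status.observe(); R=Ro.from_euler("xyz",s["tool_rot"]); yaw=s["tool_rot"][2]; c=np.load("fit.npy")[:2]
p=s["position"]; d=p[:2]-c; f=yaw-np.pi/2; print("pos",p.round(4),"F",s["force"].round(1),"t",s["clock"],"q",s["qpos"].round(2),"yaw-pi/2",f.round(3),"R",np.hypot(*d).round(4),"ang",np.arctan2(d[1],d[0]).round(3))
x,y,z=map(float,sys.argv[1:4])
for t in map(float,sys.argv[4:]):
    P=np.array([c[0]+x*np.cos(t)-y*np.sin(t),c[1]+x*np.sin(t)+y*np.cos(t),z])
    g=R.inv().apply(P-p)/.06; dy=(t-f+np.pi)%(2*np.pi)-np.pi
    print(t,g.round(2).tolist(),round(-np.degrees(dy)/8,2))
E
python3 hd.py .125 -.092 .2 -.428;  python3 hd.py .125 -.092 .09 -.428
```

```text
pos [ 0.4341 -0.2084  0.202 ] F [-0.7 -1.1  0.9] t 6.1 q [ 0.15  0.35  0.22  2.02 -0.11  0.78  0.71] yaw-pi/2 0.27 R 0.228 ang -1.971
-0.428 [0.46, 2.97, 0.04] 5.0
pos [ 0.4341 -0.2084  0.202 ] F [-0.7 -1.1  0.9] t 6.1 q [ 0.15  0.35  0.22  2.02 -0.11  0.78  0.71] yaw-pi/2 0.27 R 0.228 ang -1.971
-0.428 [0.47, 2.97, 1.87] 5.0
```

```bash
python3 -m creep '[[0.15,1,0,1.3,0],[0.3,2,0,2.6,0],[0.47,2.97,0,3.9,0],[0.47,2.97,0.1,5,0],[0.47,2.97,0.9,5,0]]'; python3 -m creep '[[0,0,0.6,0,0],[0,0,0.97,0,0],[0,0,0.97,0,0]]'; python3 hd.py .125 -.059 .09 -.428 -.35 -.25 -.15 -.05
```

```text
clock: 6.72
position: [0.6007, -0.1324, 0.148]
tool_rot: [3.137, -0.001, 1.143]
force: [1.1, -0.2, -1.1]
grip_width: 0.0002
finger_force: 0.0
clock: 7.1
position: [0.5976, -0.1326, 0.0874]
tool_rot: [-3.139, 0.001, 1.144]
force: [0.0, 0.1, 0.9]
grip_width: -0.0
finger_force: 0.0
pos [ 0.5976 -0.1326  0.0874] F [0.  0.1 0.9] t 7.1 q [-0.08  0.72  0.31  1.76 -0.31  0.71 -0.04] yaw-pi/2 -0.427 R 0.1536 ang -1.063
-0.428 [0.53, 0.02, -0.04] 0.01
-0.35 [0.7, 0.09, -0.04] -0.55
-0.25 [0.92, 0.16, -0.04] -1.26
-0.15 [1.14, 0.21, -0.05] -1.98
-0.05 [1.37, 0.24, -0.05] -2.7
```

```bash
python3 -m creep '[[0.3,0.02,-0.04,0,0],[0.42,0.02,-0.04,0,0],[0.5,0.02,-0.04,0,0]]'; python3 -m creep '[[0.05,0,0,0,0],[0.1,0.02,0,-0.2,0]]';  python3 hd.py .125 -.059 .09 -.35 -.25 -.15 -.05 .05 .15
```

```text
clock: 7.48
position: [0.6121, -0.1057, 0.0924]
tool_rot: [3.141, -0.001, 1.144]
force: [0.6, -0.2, -0.3]
grip_width: 0.0002
finger_force: 0.0
clock: 7.72
position: [0.6149, -0.102, 0.0919]
tool_rot: [3.142, 0.0, 1.172]
force: [-1.7, -1.8, 1.2]
grip_width: 0.0003
finger_force: 1.0
pos [ 0.6149 -0.102   0.0919] F [-1.7 -1.8  1.2] t 7.725 q [-0.13  0.73  0.31  1.73 -0.3   0.74 -0.07] yaw-pi/2 -0.399 R 0.1386 ang -0.844
-0.35 [0.11, 0.04, 0.03] -0.35
-0.25 [0.33, 0.12, 0.03] -1.06
-0.15 [0.56, 0.18, 0.03] -1.78
-0.05 [0.78, 0.21, 0.03] -2.5
0.05 [1.01, 0.22, 0.03] -3.21
0.15 [1.24, 0.21, 0.03] -3.93
```

```bash
python3 -m creep '[[0.11,0.04,0.03,-0.35,0],[0.33,0.12,0.03,-1.06,0],[0.56,0.18,0.03,-1.78,0],[0.78,0.21,0.03,-2.5,0],[1.01,0.22,0.03,-3.2,0]]';  python3 hd.py .125 -.059 .09 .05 .15 .25 .35 .45 .55
```

```text
clock: 8.35
position: [0.6514, -0.0511, 0.0898]
tool_rot: [3.141, 0.001, 1.623]
force: [1.0, -2.1, -0.1]
grip_width: -0.0002
finger_force: 1.5
pos [ 0.6514 -0.0511  0.0898] F [ 1.  -2.1 -0.1] t 8.35 q [-0.14  0.75  0.19  1.64 -0.19  0.77  0.2 ] yaw-pi/2 0.052 R 0.139 ang -0.389
0.05 [0.0, -0.01, -0.0] 0.01
0.15 [0.21, 0.07, -0.0] -0.7
0.25 [0.43, 0.14, -0.0] -1.42
0.35 [0.66, 0.19, -0.0] -2.13
0.45 [0.89, 0.21, -0.0] -2.85
0.55 [1.12, 0.21, -0.0] -3.57
```

Stop at about 0.62 in this stage, then measure.

```bash
python3 -m creep '[[0.21,0.07,0,-0.7,0],[0.43,0.14,0,-1.4,0],[0.66,0.19,0,-2.1,0],[0.89,0.21,0,-2.85,0],[1.12,0.21,0,-3.57,0]]';  python3 hd.py .125 -.059 .09 .55 .60 .65 .7 .73
python3 - <<'E'
from h import *
T=grab_frame("top");S=grab_frame("side")
cv2.imwrite("pics/T3.png",T);cv2.imwrite("pics/S3.png",S)
a=cv2.resize(T[165:270,225:345],None,fx=3.2,fy=3.2,interpolation=cv2.INTER_CUBIC);b=cv2.resize(S[180:270,200:330],(400,277),interpolation=cv2.INTER_CUBIC)
o=np.zeros((336,784,3),np.uint8);o[:,:384]=a;o[:277,384:]=b;cv2.imwrite("pics/c3.png",o)
E
```

```text
clock: 8.98
position: [0.661, 0.017, 0.09]
tool_rot: [3.14, 0.001, 2.122]
force: [3.1, -2.2, -1.2]
grip_width: 0.0002
finger_force: 1.6
pos [0.661 0.017 0.09 ] F [ 3.1 -2.2 -1.2] t 8.975 q [-0.16  0.75  0.07  1.61 -0.07  0.78  0.49] yaw-pi/2 0.551 R 0.139 ang 0.111
0.55 [0.0, -0.01, -0.0] 0.01
0.6 [0.11, 0.03, -0.0] -0.35
0.65 [0.21, 0.07, -0.0] -0.71
0.7 [0.32, 0.11, -0.0] -1.07
0.73 [0.39, 0.13, -0.0] -1.28
```

View pics/c3.png

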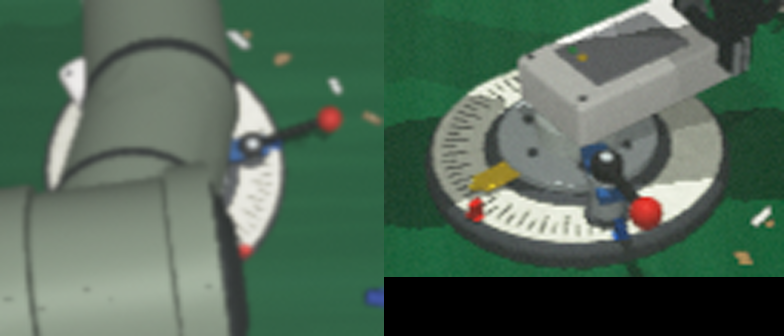

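```bash
python3 -m creep '[[0.05,0.01,0,-0.18,0],[0.11,0.03,0,-0.35,0],[0.16,0.05,0,-0.53,0],[0.21,0.07,0,-0.7,0],[0.26,0.09,0,-0.85,0]]';  python3 -m creep '[[0,0,0,0,0]]'; python3 hd.py .125 -.059 .09  .7 .73 .757
python3 - <<'E'
from h import *
S=grab_frame("side"); cv2.imwrite("pics/S4.png",S)
cv2.imwrite("pics/c4.png",cv2.resize(S[205:265,205:285],None,fx=10,fy=10,interpolation=cv2.INTER_CUBIC))
E
```

```text
clock: 9.7
position: [0.6565, 0.0329, 0.0899]
tool_rot: [-3.141, -0.0, 2.237]
force: [-0.2, -1.8, -1.6]
grip_width: -0.0002
finger_force: 0.9
clock: 9.82
position: [0.6565, 0.0333, 0.0899]
tool_rot: [3.142, -0.0, 2.236]
force: [0.2, 0.3, -0.0]
grip_width: 0.0006
finger_force: 0.0
pos [0.6565 0.0333 0.0899] F [ 0.2  0.3 -0. ] t 9.825 q [-0.17  0.75  0.04  1.62 -0.04  0.78  0.56] yaw-pi/2 0.665 R 0.1373 ang 0.233
0.7 [0.05, 0.04, -0.0] -0.25
0.73 [0.11, 0.06, -0.0] -0.46
0.757 [0.17, 0.09, -0.0] -0.66
```

View pics/c4.png

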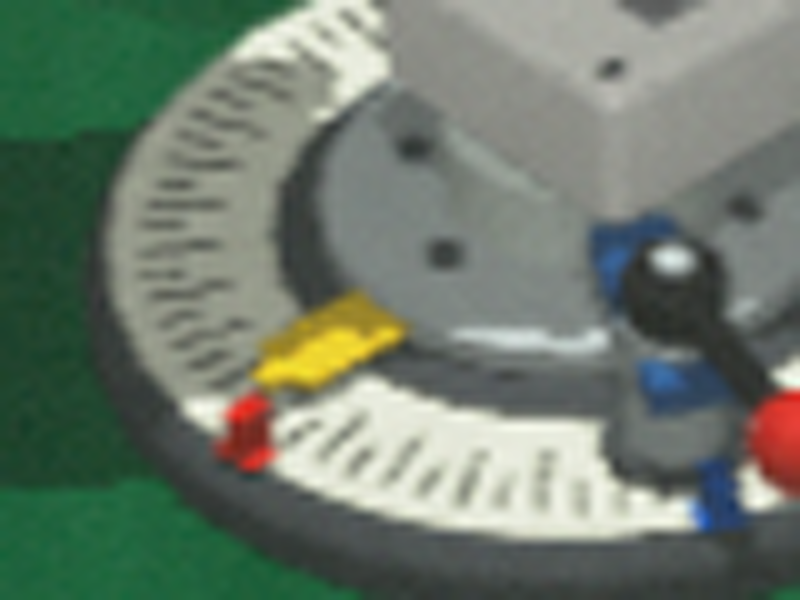

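```bash
cat > chk.py <<'E'
from h import *; from fit import model
p=np.load("fit.npy"); c=p[:2]; off=p[8:10]; rt=p[3]
cr=lambda x,y:(205+(x+.5)/10-.5-off[0],205+(y+.5)/10-.5-off[1])
def pa(x,y,z):
    P=ray("side",*cr(x,y),z)[:2]-c; return np.hypot(*P).round(4),(np.arctan2(P[1],P[0])%(2*np.pi)).round(4)
if __name__=="__main__":
    print("tip",pa(257,379,.032),"mark dir fit",rt)
    def pr(r,t,z): # polar offset t tangential
        q=proj("side",[[c[0]+r*np.cos(rt)-t*np.sin(rt),c[1]+r*np.sin(rt)+t*np.cos(rt),z]])[0]+off
        return ((q-205+.5)*10-.5).round(0)
    for r in(.119,.131):
        for t in(-.0035,.0035): print(r,t,pr(r,t,.038),pr(r,t,.022))
    print("mark",pr(.110,0,.032))
E
python3 chk.py
```

```text
tip (np.float64(0.1096), np.float64(3.782)) mark dir fit 3.898187974833051
0.119 -0.0035 [253. 396.] [257. 444.]
0.119 0.0035 [272. 408.] [276. 455.]
0.131 -0.0035 [219. 420.] [223. 467.]
0.131 0.0035 [238. 432.] [242. 479.]
mark [289. 402.]
```

```bash
python3 -m creep '[[0.05,0.03,0,-0.2,0],[0.1,0.05,0,-0.4,0],[0.14,0.07,0,-0.55,0],[0.17,0.09,0,-0.66,0],[0.17,0.09,0,-0.66,0]]'; python3 hd.py .125 -.059 .09 .757 .78
python3 - <<'E'
from h import *
print(camera_params("wrist"))
S=grab_frame("side"); cv2.imwrite("pics/S5.png",S)
def blobs(S):
    h=cv2.cvtColor(S[205:265,205:260],cv2.COLOR_BGR2HSV)
    y=cv2.inRange(h,(20,120,100),(35,255,255)); ys,xs=np.nonzero(y)
    r=cv2.inRange(h,(0,150,120),(6,255,255))|cv2.inRange(h,(174,150,120),(180,255,255)); r[:,34:]=0; b,a=np.nonzero(r)
    return (xs.min()+205,ys[xs==xs.min()].mean()+205,xs.mean()+205,ys.mean()+205),(a.mean()+205,b.mean()+205,a.min()+205,a.max()+205,b.min()+205,b.max()+205)
for f in("pics/S4.png","pics/S5.png"): print(blobs(cv2.imread(f)))
E
```

```text
clock: 10.5
position: [0.6545, 0.0446, 0.0899]
tool_rot: [3.141, -0.0, 2.328]
force: [-0.4, -0.0, 0.3]
grip_width: -0.0001
finger_force: 0.0
pos [0.6545 0.0446 0.0899] F [-0.4 -0.   0.3] t 10.5 q [-0.17  0.74  0.02  1.62 -0.02  0.78  0.61] yaw-pi/2 0.757 R 0.1385 ang 0.316
0.757 [0.0, -0.0, -0.0] 0.0
0.78 [0.05, 0.02, -0.0] -0.16
{'K': array([[327.684488  ,   0.        , 276.65736103],
       [  0.        , 327.684488  , 209.23681297],
       [  0.        ,   0.        ,   1.        ]]), 'tool_from_camera': array([[-5.73803298e-04, -9.50444213e-01, -3.10894625e-01,
         8.03231041e-02],
       [ 9.99999653e-01, -3.57656734e-04, -7.52249498e-04,
        -4.27038193e-04],
       [ 6.03777626e-04, -3.10894949e-01,  9.50444089e-01,
        -1.33771979e-01],
       [ 0.00000000e+00,  0.00000000e+00,  0.00000000e+00,
         1.00000000e+00]])}
((np.int64(230), np.float64(242.0), np.float64(237.3), np.float64(239.05555555555554)), (np.float64(229.17391304347825), np.float64(248.17391304347825), np.int64(227), np.int64(231), np.int64(245), np.int64(251)))
((np.int64(232), np.float64(241.0), np.float64(239.2173913043478), np.float64(239.90217391304347)), (np.float64(229.1304347826087), np.float64(248.30434782608694), np.int64(227), np.int64(231), np.int64(245), np.int64(251)))
```

```bash
python3 -m creep '[[-0.5,0,0,0,0],[-0.6,0,-0.9,0.2,0],[-0.6,0,-1.84,0.5,0],[-0.6,0,-1.84,1,0]]'; python3 go.py .445,-.078,.2,1.9
```

```text
clock: 11.05
position: [0.6813, 0.018, 0.205]
tool_rot: [3.135, 0.003, 2.185]
force: [0.4, -0.2, -1.0]
grip_width: 0.0001
finger_force: 0.0
pos [0.6813 0.018  0.205 ] yaw 2.185 t 11.05 q [-0.15  0.64  0.06  1.48 -0.04  1.01  0.54] F [ 0.4 -0.2 -1. ]
.445,-.078,.2,1.9 -> [ 0.963 -4.141  0.055] 2.04
```

```bash
python3 -m creep '[[0.24,-1,0,0.6,0],[0.5,-2,0.05,1,0],[0.73,-3,0.05,1.5,0],[0.96,-4.14,0.05,2,0],[0.96,-4.14,0.05,2,0]]';python3 -m creep '[[0,0,0,0,0],[0,0,0,0,0]]'
cat > wr.py <<'E'
from h import *; from scipy.spatial.transform import Rotation as Ro
s=status.observe(); W=grab_frame("wrist"); cv2.imwrite("pics/W6.png",W)
p=camera_params("wrist"); R=Ro.from_euler("xyz",s["tool_rot"]).as_matrix(); M=p["tool_from_camera"]
A=R@M[:3,:3]; o=R@M[:3,3]+s["position"]; np.savez("w6.npz",A=A,o=o,K=p["K"])
print(s["position"],s["tool_rot"],s["clock"])
E
python3 wr.py
```

```text
clock: 11.68
position: [0.4403, -0.0801, 0.1977]
tool_rot: [-3.141, -0.0, 1.905]
force: [0.5, 0.6, 0.7]
grip_width: -0.0001
finger_force: 0.0
clock: 11.92
position: [0.4445, -0.0781, 0.1973]
tool_rot: [3.141, 0.0, 1.91]
force: [1.0, 0.1, 0.1]
grip_width: 0.0
finger_force: 0.0
[ 0.44450106 -0.07812764  0.19731744] [3.14094612e+00 1.14296750e-04 1.90969688e+00] 11.925
```

View pics/W6.png

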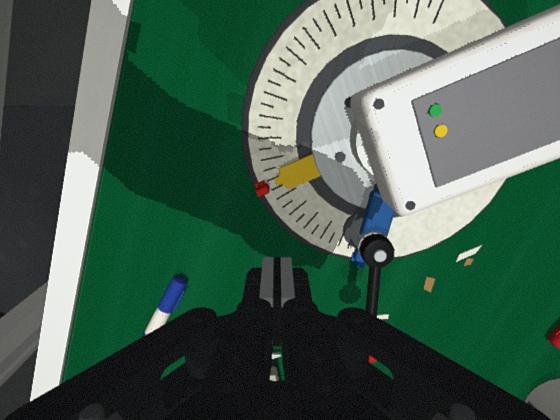

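```bash
cat > an.py <<'E'
from h import *
d=np.load("w6.npz");A,o,K=d["A"],d["o"],d["K"]; W=cv2.imread("pics/W6.png"); c=np.load("fit.npy")[:2]
def wr(uv,z):
    q=np.c_[np.atleast_2d(uv),np.ones(len(np.atleast_2d(uv)))]@np.linalg.inv(K).T@A.T; return (o+q*((z-o[2])/q[:,2])[:,None])[:,:2]
h=cv2.cvtColor(W,cv2.COLOR_BGR2HSV)
def m(lo,hi,box):
    k=cv2.inRange(h,lo,hi); z=np.zeros_like(k); a,b,e,f=box; z[b:f,a:e]=k[b:f,a:e]; return z
y=m((18,120,80),(35,255,255),(255,140,330,210)); r=m((0,140,70),(8,255,255),(245,165,285,210))|m((172,140,70),(180,255,255),(245,165,285,210))
# disc centre: green-free rim circle at z=.022: left edge search along rays from image of centre
g=cv2.inRange(h,(45,80,0),(90,255,255))
pol=lambda P,c:(np.hypot(*(P-c).T).round(4),np.arctan2(*(P-c).T[::-1])%(2*np.pi))
Y=np.argwhere(y)[:,::-1].astype(float); Rr=np.argwhere(r)[:,::-1].astype(float)
PY=wr(Y,.034); PR=wr(Rr,.038)
print("n",len(Y),len(Rr),"red box",Rr.min(0),Rr.max(0))
def circle():
    pts=[]
    uvc=None
    for a in np.radians(np.arange(140,240,4)):
        for rr in np.arange(.115,.15,.0005):
            P=np.array([c[0]+rr*np.cos(a),c[1]+rr*np.sin(a),.022]); q=K@(A.T@(P-o)); u,v=q[:2]/q[2]
            if 0<=u<559 and 0<=v<419 and g[int(round(v)),int(round(u))]: pts.append(P[:2]); break
    pts=np.array(pts)
    from scipy.optimize import least_squares
    s=least_squares(lambda x:np.hypot(*(pts-x).T)-.135,c,loss="soft_l1",f_scale=.001); print("circle",len(pts),s.x,np.abs(s.fun).mean()); return s.x
cc=circle()
for C in(c,cc):
    rr,aa=pol(PY,C); R2,A2=pol(PR,C)
    tip=np.argsort(rr)[-12:]; k=rr>.095
    print("C",C,"tip r",rr.max(),"tip ang",np.mean(aa[tip]).round(4),"yellow ang",aa[k].min().round(3),aa[k].max().round(3),"mid",np.median(aa).round(4),
     "| red r",R2.min(),R2.max(),"ang",np.median(A2).round(4),A2.min().round(3),A2.max().round(3))
cv2.imwrite("pics/t.png",cv2.resize(W[150:210,240:330],None,fx=8,fy=8,interpolation=cv2.INTER_CUBIC))
E
python3 an.py
```

```text
n 924 168 red box [255. 181.] [268. 196.]
circle 23 [0.52327161 0.00457656] 0.00048435891605902204
C [0.52284354 0.0015938 ] tip r 0.1099 tip ang 3.8436 yellow ang 3.73 3.954 mid 3.8374 | red r 0.1171 0.1298 ang 3.852 3.797 3.903
C [0.52327161 0.00457656] tip r 0.1121 tip ang 3.8615 yellow ang 3.751 3.972 mid 3.8594 | red r 0.1193 0.1322 ang 3.8681 3.814 3.918
```

View pics/t.png

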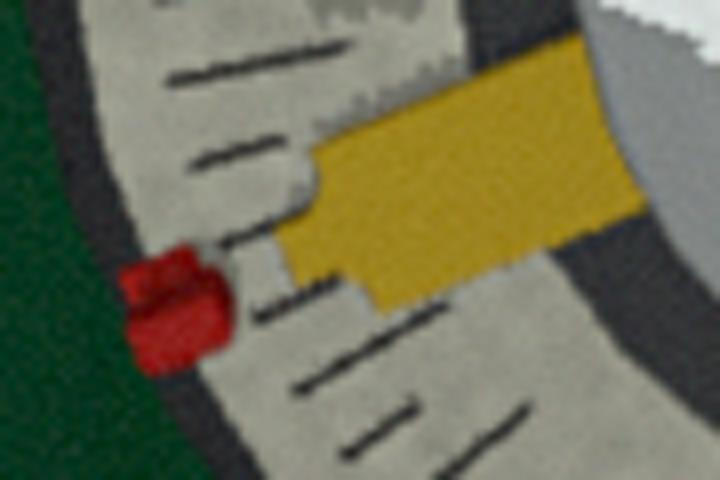

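```bash
cat >> an.py <<'E'
print("----")
q=lambda x,y:(240+(x+.5)/8-.5,150+(y+.5)/8-.5)
T=wr(q(287,262),.034)[0]; B=wr(q(182,325),.038)[0]
for C in(c,cc,(c+cc)/2):
    t,b=T-C,B-C; at=np.arctan2(t[1],t[0]); ab=np.arctan2(b[1],b[0]); print(np.hypot(*t),np.hypot(*b),at%6.2832,ab%6.2832,"need CCW",ab-at,"mm",110*(ab-at))
E
python3 an.py | sed '1,/----/d'
```

```text
0.10977447922831393 0.12343602727073548 3.8534412176335993 3.866626003711521 need CCW 0.013184786077921729 mm 1.4503264685713901
0.11206448471106857 0.12574955244357672 3.871100013029931 3.8821231958082785 need CCW 0.011023182778347351 mm 1.2125501056182086
0.11091515891339235 0.1245890498765901 3.8623617620544235 3.8744465418473406 need CCW 0.01208477979291711 mm 1.3293257772208822
```

```bash
python3 - <<'E'
from h import *; from fit import model
p=np.load("fit.npy"); ax=np.array(model(p)["ax"])
S=grab_frame("side"); h=cv2.cvtColor(S,cv2.COLOR_BGR2HSV); k=cv2.inRange(h,(0,150,120),(6,255,255))|cv2.inRange(h,(174,150,120),(180,255,255)); k[:235]=0;k[270:]=0;k[:,:265]=0;k[:,305:]=0
ys,xs=np.nonzero(k); print(len(xs)); b=ray("side",xs.mean()-p[8],ys.mean()-p[9],.091); d=b-ax; print(b,np.hypot(*d[:2]),np.arctan2(d[1],d[0]))
E
python3 arc.py .046 -1.24; python3 go.py .605,-.165,.2,1.9
```

```text
73
[ 0.56391069 -0.16786054  0.091     ] 0.0794477583787404 -1.2982712765029492
pos [ 0.4441 -0.0782  0.1971] r 0.0993 ang 3.009 F [-0.2  0.1 -0.4] t 12.025 q7 0.45
-1.24 [-2.17, 2.23, 1.9] 0.06
pos [ 0.4441 -0.0782  0.1971] yaw 1.91 t 12.025 q [-0.07  0.31  0.14  2.09 -0.06  0.74  0.45] F [-0.2  0.1 -0.4]
.605,-.165,.2,1.9 -> [-2.255  2.048 -0.049] 0.07
```

```bash
python3 -m creep '[[-0.75,0.74,0,0,0],[-1.4,1.48,0,0,0],[-2.17,2.23,0,0,0],[-2.17,2.23,0.9,0,0],[-2.17,2.23,1.7,0,0]]'; python3 -m creep '[[0,0,0.2,0,0],[0,0,0.2,0,0]]'; python3 arc.py .0275 -1.28 -1.4 -1.52 -1.64 -1.76 -1.88
```

```text
clock: 12.65
position: [0.6133, -0.1571, 0.0929]
tool_rot: [-3.141, -0.0, 1.909]
force: [0.1, 0.6, -0.9]
grip_width: -0.0001
finger_force: 0.0
clock: 12.9
position: [0.613, -0.1571, 0.0836]
tool_rot: [-3.141, -0.0, 1.909]
force: [1.4, 0.5, 0.7]
grip_width: 0.0001
finger_force: 0.0
pos [ 0.613  -0.1571  0.0836] r 0.0964 ang -0.75 F [1.4 0.5 0.7] t 12.9 q7 0.6
-1.28 [-0.01, -0.35, 0.01] 0.34
-1.4 [-0.05, -0.53, 0.01] 1.2
-1.52 [-0.07, -0.71, 0.01] 2.06
-1.64 [-0.06, -0.89, 0.01] 2.92
-1.76 [-0.03, -1.06, 0.01] 3.78
-1.88 [0.02, -1.23, 0.01] 4.64
```

```bash
python3 -m creep '[[-0.01,-0.3,0.01,0.3,0],[-0.05,-0.53,0.01,1.2,0],[-0.07,-0.71,0.01,2.06,0],[-0.06,-0.89,0.01,2.9,0],[-0.03,-1.06,0.01,3.8,0]]'; python3 arc.py .0275 -1.76 -1.88 -2 -2.12 -2.24 -2.36
```

```text
clock: 13.52
position: [0.5553, -0.1809, 0.0855]
tool_rot: [3.136, 0.0, 1.374]
force: [4.2, -4.0, -1.4]
grip_width: -0.0004
finger_force: 2.4
pos [ 0.5553 -0.1809  0.0855] r 0.0904 ang -1.429 F [ 4.2 -4.  -1.4] t 13.525 q7 0.26
-1.76 [0.01, -0.03, 0.04] -0.05
-1.88 [-0.04, -0.2, 0.04] 0.8
-2.0 [-0.06, -0.38, 0.04] 1.66
-2.12 [-0.07, -0.56, 0.04] 2.52
-2.24 [-0.05, -0.74, 0.04] 3.38
-2.36 [-0.01, -0.91, 0.04] 4.24
```

```bash
cat >> arc.py <<'E'
a=yaw-np.pi; print("tang F (ccw on tool)",(-np.sin(a)*s["force"][0]+np.cos(a)*s["force"][1]).round(2),"radial",(np.cos(a)*s["force"][0]+np.sin(a)*s["force"][1]).round(2))
E
python3 -m creep '[[-0.04,-0.2,0.04,0.8,0],[-0.06,-0.38,0.04,1.66,0],[-0.07,-0.56,0.04,2.5,0],[-0.05,-0.74,0.04,3.4,0]]'; python3 arc.py .0275 -2.24 -2.3 -2.36 -2.42 -2.48 -2.54
```

```text
clock: 14.02
position: [0.511, -0.1753, 0.0829]
tool_rot: [3.137, -0.003, 0.899]
force: [2.4, -5.4, 1.4]
grip_width: 0.0003
finger_force: 2.4
pos [ 0.511  -0.1753  0.0829] r 0.0897 ang -1.93 F [ 2.4 -5.4  1.4] t 14.025 q7 -0.07
-2.24 [0.01, 0.0, -0.0] -0.02
-2.3 [-0.02, -0.08, -0.0] 0.41
-2.36 [-0.04, -0.17, -0.0] 0.84
-2.42 [-0.05, -0.26, -0.0] 1.27
-2.48 [-0.06, -0.35, -0.0] 1.7
-2.54 [-0.07, -0.44, -0.0] 2.13
tang F (ccw on tool) 5.24 radial 2.69
```

```bash
python3 -m creep '[[-0.02,-0.08,0,0.4,0],[-0.04,-0.17,0,0.84,0],[-0.05,-0.26,0,1.27,0],[-0.06,-0.35,0,1.7,0]]'; python3 arc.py .0275 -2.48 -2.54 -2.6 -2.66 -2.72 -2.78
```

```text
clock: 14.52
position: [0.4922, -0.1649, 0.0826]
tool_rot: [3.138, -0.003, 0.664]
force: [1.2, -5.3, 0.3]
grip_width: 0.0
finger_force: 2.2
pos [ 0.4922 -0.1649  0.0826] r 0.0891 ang -2.17 F [ 1.2 -5.3  0.3] t 14.525 q7 -0.24
-2.48 [-0.0, 0.01, -0.01] 0.01
-2.54 [-0.03, -0.08, -0.01] 0.44
-2.6 [-0.05, -0.17, -0.01] 0.87
-2.66 [-0.06, -0.26, -0.01] 1.3
-2.72 [-0.07, -0.34, -0.01] 1.73
-2.78 [-0.07, -0.43, -0.01] 2.16
tang F (ccw on tool) 4.91 radial 2.35
```

```bash
python3 -m creep '[[-0.03,-0.08,0,0.44,0],[-0.05,-0.17,0,0.87,0],[-0.06,-0.26,0,1.3,0]]'; python3 arc.py .0275 -2.66  -2.72 -2.78 -2.84 -2.9 -2.96
```

```text
clock: 14.9
position: [0.4796, -0.1548, 0.0825]
tool_rot: [3.139, -0.004, 0.482]
force: [-0.8, -5.2, 0.6]
grip_width: -0.0
finger_force: 2.3
pos [ 0.4796 -0.1548  0.0825] r 0.0893 ang -2.352 F [-0.8 -5.2  0.6] t 14.9 q7 -0.38
-2.66 [0.0, 0.01, -0.01] 0.0
-2.72 [-0.02, -0.08, -0.01] 0.43
-2.78 [-0.04, -0.17, -0.01] 0.86
-2.84 [-0.06, -0.25, -0.01] 1.29
-2.9 [-0.07, -0.34, -0.01] 1.72
-2.96 [-0.07, -0.43, -0.01] 2.15
tang F (ccw on tool) 4.21 radial 3.09
```

```bash
python3 -m creep '[[-0.02,-0.06,0,0.4,0],[-0.04,-0.12,0,0.7,0]]'; python3 arc.py .0275 -2.72 -2.78 -2.84 -2.9 -2.96
```

```text
clock: 15.15
position: [0.4742, -0.1494, 0.0825]
tool_rot: [3.14, -0.004, 0.385]
force: [1.2, -3.9, 1.3]
grip_width: 0.0001
finger_force: 2.3
pos [ 0.4742 -0.1494  0.0825] r 0.0896 ang -2.437 F [ 1.2 -3.9  1.3] t 15.15 q7 -0.45
-2.72 [0.02, 0.04, -0.01] -0.26
-2.78 [-0.01, -0.04, -0.01] 0.17
-2.84 [-0.03, -0.13, -0.01] 0.6
-2.9 [-0.05, -0.22, -0.01] 1.03
-2.96 [-0.06, -0.31, -0.01] 1.46
tang F (ccw on tool) 4.08 radial 0.38
```

```bash
python3 -m creep '[[-0.02,-0.09,0,0.4,0],[-0.04,-0.17,0,0.8,0]]'; python3 arc.py .0275 -2.84; python3 -m creep '[[-0.03,-0.09,0,0.43,0]]'; python3 arc.py .0275 -2.84 -2.9 -2.96 -3.02 -3.08 -3.14 -3.2
```

```text
clock: 15.4
position: [0.468, -0.1409, 0.0823]
tool_rot: [3.14, -0.004, 0.273]
force: [-1.6, -6.9, 1.5]
grip_width: 0.0002
finger_force: 2.8
pos [ 0.468  -0.1409  0.0823] r 0.0895 ang -2.555 F [-1.6 -6.9  1.5] t 15.4 q7 -0.54
-2.84 [0.02, 0.04, -0.01] -0.21
tang F (ccw on tool) 6.21 radial 3.41
clock: 15.52
position: [0.4648, -0.1362, 0.0823]
tool_rot: [3.141, -0.004, 0.213]
force: [0.6, -6.5, 1.7]
grip_width: 0.0001
finger_force: 3.0
pos [ 0.4648 -0.1362  0.0823] r 0.0897 ang -2.618 F [ 0.6 -6.5  1.7] t 15.525 q7 -0.59
-2.84 [0.05, 0.12, -0.01] -0.64
-2.9 [0.02, 0.04, -0.01] -0.21
-2.96 [-0.01, -0.04, -0.01] 0.22
-3.02 [-0.03, -0.13, -0.01] 0.65
-3.08 [-0.05, -0.22, -0.01] 1.08
-3.14 [-0.06, -0.31, -0.01] 1.51
-3.2 [-0.06, -0.4, -0.01] 1.94
tang F (ccw on tool) 6.53 radial 0.76
```

```bash
for i in 1; do python3 -m creep '[[-0.01,-0.05,0,0.22,0],[-0.03,-0.1,0,0.5,0]]'; done; python3 arc.py .0275; python3 -m creep '[[-0.01,-0.05,0,0.22,0]]';  python3 arc.py .0275  -3.02 -3.08 -3.14 -3.2
```

```text
clock: 15.78
position: [0.4618, -0.1307, 0.0823]
tool_rot: [3.141, -0.004, 0.144]
force: [-0.5, -5.8, 0.5]
grip_width: -0.0005
finger_force: 3.1
pos [ 0.4618 -0.1307  0.0823] r 0.0898 ang -2.688 F [-0.5 -5.8  0.5] t 15.775 q7 -0.64
tang F (ccw on tool) 5.71 radial 1.36
clock: 15.9
position: [0.4606, -0.1279, 0.0822]
tool_rot: [3.141, -0.004, 0.113]
force: [-3.9, -8.2, 2.1]
grip_width: -0.0003
finger_force: 3.5
pos [ 0.4606 -0.1279  0.0822] r 0.0897 ang -2.722 F [-3.9 -8.2  2.1] t 15.9 q7 -0.67
-3.02 [0.01, 0.02, -0.01] -0.06
-3.08 [-0.01, -0.07, -0.01] 0.37
-3.14 [-0.03, -0.15, -0.01] 0.8
-3.2 [-0.05, -0.24, -0.01] 1.23
tang F (ccw on tool) 7.69 radial 4.79
```

```bash
python3 -m creep '[[-0.01,-0.05,0,0.2,0],[-0.02,-0.1,0,0.45,0]]'; python3 arc.py .0275; python3 -m creep '[[-0.01,-0.04,0,0.2,0],[-0.01,-0.04,0,0.2,0]]';  python3 arc.py .0275  -3.14 -3.2 -3.26
```

```text
clock: 16.15
position: [0.4585, -0.1221, 0.0822]
tool_rot: [-3.142, -0.004, 0.05]
force: [-4.7, -7.7, 1.6]
grip_width: -0.0002
finger_force: 3.9
pos [ 0.4585 -0.1221  0.0822] r 0.0895 ang -2.791 F [-4.7 -7.7  1.6] t 16.15 q7 -0.72
tang F (ccw on tool) 7.48 radial 5.08
clock: 16.4
position: [0.4577, -0.1195, 0.0821]
tool_rot: [-3.141, -0.003, 0.023]
force: [-3.2, -4.9, 1.7]
grip_width: 0.0001
finger_force: 2.9
pos [ 0.4577 -0.1195  0.0821] r 0.0893 ang -2.821 F [-3.2 -4.9  1.7] t 16.4 q7 -0.74
-3.14 [-0.0, -0.01, -0.02] 0.15
-3.2 [-0.03, -0.09, -0.02] 0.58
-3.26 [-0.04, -0.18, -0.02] 1.01
tang F (ccw on tool) 4.87 radial 3.33
```

```bash
python3 -m creep '[[-0.01,-0.05,0,0.2,0],[-0.02,-0.1,0,0.45,0]]'; python3 arc.py .0275; python3 -m creep '[[-0.01,-0.06,0,0.3,0]]';  python3 arc.py .0275 -3.2 -3.26 -3.32
```

```text
clock: 16.65
position: [0.4561, -0.1138, 0.0821]
tool_rot: [-3.141, -0.003, -0.041]
force: [-7.7, -8.4, 2.6]
grip_width: 0.0004
finger_force: 4.4
pos [ 0.4561 -0.1138  0.0821] r 0.0893 ang -2.887 F [-7.7 -8.4  2.6] t 16.65 q7 -0.8
tang F (ccw on tool) 8.75 radial 7.31
clock: 16.77
position: [0.4555, -0.1102, 0.082]
tool_rot: [-3.141, -0.003, -0.083]
force: [-7.6, -9.0, 2.4]
grip_width: -0.0001
finger_force: 4.7
pos [ 0.4555 -0.1102  0.082 ] r 0.089 ang -2.929 F [-7.6 -9.   2.4] t 16.775 q7 -0.83
-3.2 [0.01, 0.06, -0.02] -0.18
-3.26 [-0.01, -0.02, -0.02] 0.25
-3.32 [-0.03, -0.11, -0.02] 0.68
tang F (ccw on tool) 9.57 radial 6.79
```

```bash
python3 -m creep '[[-0.04,-0.04,0,0.1,0],[-0.06,-0.08,0,0.3,0]]'; python3 arc.py .0275; python3 -m creep '[[-0.02,-0.05,0,0.2,0]]';  python3 arc.py .0275 -3.26 -3.32
```

```text
clock: 17.02
position: [0.4538, -0.1051, 0.0822]
tool_rot: [-3.141, -0.006, -0.124]
force: [3.6, -8.7, -2.9]
grip_width: 0.0002
finger_force: 3.9
pos [ 0.4538 -0.1051  0.0822] r 0.0897 ang -2.988 F [ 3.6 -8.7 -2.9] t 17.025 q7 -0.87
tang F (ccw on tool) 8.2 radial -4.7
clock: 17.15
position: [0.4532, -0.1021, 0.0823]
tool_rot: [-3.141, -0.006, -0.152]
force: [3.0, -9.0, -0.6]
grip_width: -0.0001
finger_force: 4.2
pos [ 0.4532 -0.1021  0.0823] r 0.09 ang -3.022 F [ 3.  -9.  -0.6] t 17.15 q7 -0.89
-3.26 [0.04, 0.1, -0.01] -0.24
-3.32 [0.02, 0.02, -0.01] 0.19
tang F (ccw on tool) 8.44 radial -4.33
```

```bash
python3 -m creep '[[0,-0.05,0,0.2,0],[0.01,-0.1,0,0.4,0]]'; python3 arc.py .0275; python3 -m creep '[[0,-0.04,0,0.2,0]]';  python3 arc.py .0275 -3.32 -3.4
```

```text
clock: 17.4
position: [0.4532, -0.0961, 0.082]
tool_rot: [-3.14, -0.003, -0.208]
force: [-5.9, -8.7, 3.0]
grip_width: -0.0002
finger_force: 5.1
pos [ 0.4532 -0.0961  0.082 ] r 0.0895 ang -3.089 F [-5.9 -8.7  3. ] t 17.4 q7 -0.94
tang F (ccw on tool) 9.74 radial 4.02
clock: 17.52
position: [0.4533, -0.0937, 0.0819]
tool_rot: [-3.14, -0.002, -0.236]
force: [-6.8, -9.4, 2.2]
grip_width: -0.0
finger_force: 5.3
pos [ 0.4533 -0.0937  0.0819] r 0.0892 ang -3.116 F [-6.8 -9.4  2.2] t 17.525 q7 -0.97
-3.32 [0.05, 0.15, -0.02] -0.41
-3.4 [0.01, 0.04, -0.02] 0.16
tang F (ccw on tool) 10.69 radial 4.44
```

Tang. push about 10.5 N: firmly tight. Back off, lift, and check the pointer.

```bash
python3 -m creep '[[-0.03,0.2,0,0,0],[-0.03,0.7,0,0,0],[-0.03,0.9,-0.8,0,0],[-0.03,0.9,-1.9,0,0],[-0.03,0.9,-1.9,-1,0]]'; python3 go.py .445,-.078,.2,1.91 .445,-.09,.2,.9
```

```text
clock: 18.15
position: [0.4402, -0.1462, 0.1983]
tool_rot: [-3.141, -0.007, -0.093]
force: [-0.2, 0.3, -1.6]
grip_width: -0.0001
finger_force: 0.0
pos [ 0.4402 -0.1462  0.1983] yaw -0.093 t 18.15 q [-0.47  0.46  0.88  2.09 -0.5   0.81 -0.94] F [-0.2  0.3 -1.6]
.445,-.078,.2,1.91 -> [-0.025 -1.139 -0.027] -14.34
.445,-.09,.2,.9 -> [-0.007 -0.94  -0.027] -7.11
```

```bash
python3 -m creep '[[0,-0.2,0,-1.3,0],[0,-0.4,0,-2.6,0],[0,-0.6,0,-3.9,0],[0,-0.8,0,-5.2,0],[0,-1.1,0,-6.5,0]]'; python3 -m creep '[[0,0,0,-1.3,0],[0,0,0,-2.6,0],[0,0,0,-3.9,0],[0,0,0,-5.2,0],[0,0,0,-6.5,0]]'; python3 -m creep '[[0,0,0,-1,0],[0,0,0,-1.3,0],[0,0,0,-1.3,0]]'; python3 wr.py; python3 an.py >/dev/null;python3 an.py|head -6
```

```text
clock: 18.77
position: [0.4452, -0.0797, 0.1956]
tool_rot: [3.14, -0.003, 0.818]
force: [-0.3, -0.4, -0.4]
grip_width: 0.0
finger_force: 0.0
clock: 19.4
position: [0.4452, -0.08, 0.1956]
tool_rot: [3.139, -0.0, 1.726]
force: [0.1, 0.4, 0.7]
grip_width: -0.0003
finger_force: 0.0
clock: 19.77
position: [0.4449, -0.0799, 0.1949]
tool_rot: [3.14, 0.0, 1.899]
force: [-0.3, -0.1, -0.5]
grip_width: 0.0003
finger_force: 0.0
[ 0.44493162 -0.0798816   0.19492416] [3.14031198e+00 1.33837539e-04 1.89932146e+00] 19.775
n 943 171 red box [255. 180.] [268. 195.]
circle 23 [0.52323798 0.00436386] 0.00044653441560341123
C [0.52284354 0.0015938 ] tip r 0.1099 tip ang 3.843 yellow ang 3.729 3.953 mid 3.8376 | red r 0.117 0.1298 ang 3.8539 3.796 3.907
C [0.52323798 0.00436386] tip r 0.112 tip ang 3.8597 yellow ang 3.75 3.97 mid 3.8578 | red r 0.1192 0.1319 ang 3.8684 3.812 3.92
----
0.11019526422367162 0.12377042050326321 3.863851505674459 3.874536392099122 need CCW 0.01068488642466292 mm 1.1753375067129213
```

View pics/t.png

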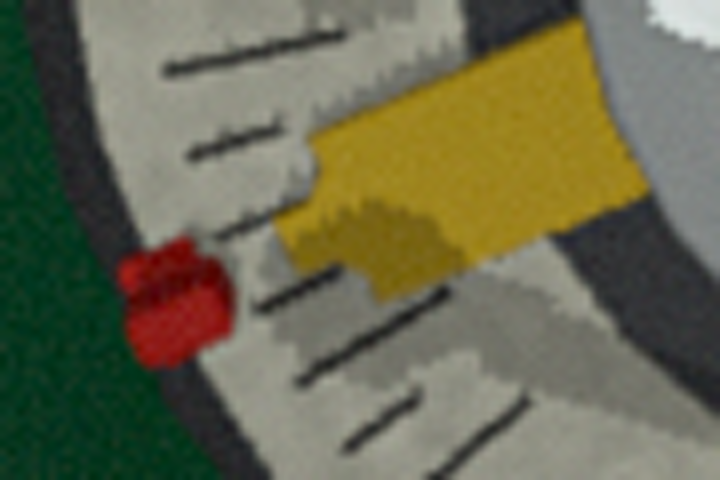

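```bash
python3 -c "
from workcell import bot; print(bot.job_done())"
```

```text
the job is handed in; nothing more can be done
None
```

I handed the job in at about 20 s on the robot's clock: I loosened the clamp, turned the head to about 1.3 mm short of the red tab's mark, and re-tightened the lever at about 10.5 N, after which the pointer had not moved; no verdict came back.

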